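# Draw the top serving board from the spring dispenser and set it on the marble slab

### The arm

A 7-joint arm with a two-finger parallel gripper is mounted at the origin on a cart in front of the work surface, level with it; the furniture and walls round the work are solid. World frame = base frame: x ahead of the robot, y to its left, z up, the work surface at z = 0. Lengths are in m, angles in rad, forces in N, time in s.
With the tool pointing down it reaches from about 0.425 to 0.825 m from the base axis. Payload 3.6 kg.
Tool frame: the origin (TCP) lies midway between the tips of the shut fingers; the grasp point (between the pads) lies 19 mm behind it; z points along the fingers, y is the line along which they close (so a half turn about z gives the same grasp; the last joint's range is limited). The gripper opens to 93 mm and grips with 3 to 60 N. Pads are 15 mm wide; open, the fingers measure 128 mm over their backs; the gripper's body (75 mm by 188 mm) begins 65 mm behind the grasp point.
Start: joints at [1.27, 0.615, -0.013, 1.423, 0.008, 1.103, -0.04], TCP at [0.176, -0.626, 0.219] pointing down, gripper open.
Joint ranges: [-3.12, 3.12], [-0.3, 2.06], [-1.34, 1.32], [0.26, 2.42], [-1.36, 4.5], [0.01, 1.98], [-2.84, 2.84]. Speed limits (rad/s): [2.79, 2.79, 3.14, 3.14, 3.14, 3.14, 3.14].

### API

Orientations are given as a 3x3 rotation matrix whose columns are the frame's x, y, z axes.
In Python, from cell import read_state, read_camera, sign_off gives the robot as it stands.
- The arm moves only by the tool step_arm, never from a script. Its argument "rows" is a list of rows, each an object of numbers: "claw": the finger opening in mm, from 0 to 93; "dx", "dy", "dz": the shift along the tool's x, y, z in mm; "yaw": the turn about the tool's z in degrees. A call has 1 to 12 rows; each row is the pose to reach, as a shift and turn from the pose commanded when the call began, along the tool's axes at that moment; what a row does not reach only later rows make up. A row lasts 1/10 s, in which the tool goes at most 50 mm and 8.59 degrees, less where a joint would pass 70% of its speed; a pose out of reach is approached as far as the arm can. A call with a gripper value outside its range is refused whole. The fingers move at their own pace and stop on an object; "grip_force" is the grip in N (left out, the last holds). Time passes only in rows, so rows that repeat a pose let the fingers close. It gives the time, the measured TCP pose, the force, the opening and the grip force at its end, in the units of the state.
- read_state(): the state, without advancing time (a new reading comes with each control period).
- read_camera(name): name is "scene" or "side" or "wrist"; returns a dict with "image" (480x640x3 uint8, red, green, blue), "fx", "fy", "cx", "cy" (pixels), "rvec" (rotation vector, rad) and "tvec" (3), from world to camera coordinates, as OpenCV has them. Camera axes: x right, y down, z forward; pixel columns grow to the right and rows downward; lengths in m; the calibration is good to about 2 mm. A picture is of the moment at which its call begins. There is no depth.
- sign_off(): hands the job in; it is judged then, once.
The state is a dict: "time_s": time; "joint_pos": joint angles; "joint_vel": joint speeds; "effort": joint torques, N m; "eef_pos": TCP position; "tool_rot": TCP orientation; "ft_force": force on the tool from outside, world axes, zero at the start; "wrist_torque": the same for the moment, N m; "finger_gap": finger opening in m; "grasp_force": force on a finger pad.
Only numpy, scipy, OpenCV 4.12 (cv2) and the standard library are available. Lean on these libraries where they do the work, as an engineer would, in place of code of your own. Each camera call takes 0.05 s, during which the arm holds its last target. There are 200 camera calls.

### The job

Take only the top wooden serving board out of the spring dispenser: press it lightly down off the two rails, slide it out through the open front until it sticks out far enough to be gripped by its long sides, then draw it clear so that the next one rises into its place. Carry it level and lay it down by hand (do not drop it) flat in the middle of the white marble slab, its long side along the slab's long side. Leave the other boards in the dispenser and everything else on the table where it is.

Things in the scene. Friction and masses are not known exactly. Their poses are not given: they have to be found in the camera images.
- dispenser: Aluminium spring dispenser, 90 mm high, on a black base 150 x 104 x 12 mm, fixed to the table. Origin: centre of its underside. Front (-x) is where boards come out; +x is its back wall. Four equal boards (110 x 64 x 10 mm, long side along x) are stacked centred over the origin. Side and back walls (77 mm apart outside, ending 61.5 mm behind the origin) enclose them to above the top board.
- slot_front (a point): Front end of the two black rails, half-way between them, at their underside: 56.5 mm in front of the dispenser's origin, z = 85 mm. The rails run along the long sides, 5 mm thick, 50 mm apart, and cover the outer 7 mm of the top board, whose upper face is pressed up against them. A board is free once its back end has passed this point; the next one then rises.
- front_edge (a point): Outer upper edge of the low front wall, at its middle: 61.5 mm in front of the dispenser's origin, z = 70 mm, so 5 mm below the top board's underside. It holds the second board back and lets the top one slide out over it. If the stack is pushed down 5 mm or more, the top board catches behind it too.
- lifter (a joint): Height of the spring lifter under the stack, m, 0 at the start, up is positive; reads about 0.010 when one board has left. It presses the stack to the rails with about 9 N and yields about 0.3 N per mm beyond that. Pushing 7 to 10 N down with closed fingertips drags the top board along by friction (boards and rails are slippery, fingertips are not).
- board_1_center (a point): Centre (half-way up) of the top wooden serving board, 110 x 64 x 10 mm, about 60 g, pale with thin dark border lines: x along the 110 mm, y along the 64 mm, z up. At the start under the rails, centre 80 mm over the table, axes along the dispenser's. Partly drawn out it stays clamped level while 40 mm or more of it is inside.
- board_2_center (a point): Centre of the second board, like the first. It must stay in the dispenser and rise by 10 mm to where the first one was.
- board_3_center (a point): Centre of the third board, like the first; it stays in the dispenser.
- board_4_center (a point): Centre of the fourth (lowest) board, like the first; it stays in the dispenser.
- slab: White marble serving slab on four short rubber feet, fixed to the table, 190 x 140 x 34 mm. Origin: centre of its underside on the table; x along the 190 mm, y along the 140 mm, z up. Its flat upper face is at z = 34 mm.
- tealight_1: Glass tea-light holder, 60 mm wide, 64 mm high, loose, at the back between dispenser and slab; origin: centre of its underside. A bystander.
- tealight_2: Glass tea-light holder, 60 mm wide, 64 mm high, loose, at the left front edge; origin: centre of its underside. A bystander.
- wedge: Wedge of yellow cheese, 59 x 85 x 31 mm, loose, near the front edge; origin: centre of its underside. A bystander.

How it is judged:
On the way, in this order (a step that is already met when the one before it is completed fails the run):
1. the top board has been drawn right out of the dispenser and is carried clear of it, level (horizontal distance between board_1_center and dispenser above 0.125 m and height (world z) of board_1_center above 0.05 m and angle between board_1_center's own z axis and vertical below 0.35 rad), for 0.2 s.
2. the board is let down on to the slab while still held (horizontal distance between board_1_center and slab below 0.03 m and z of board_1_center in the frame of slab below 0.047 m and contact force between board_1 and the fingers above 0.5 N), for 0.1 s.
At the end, for the whole second after the job is handed in: The first board lies flat on the slab (centre within 20 mm of the slab's centre, long sides parallel within about 10 degrees); the other three are still in the dispenser, centred within 8 mm along it, level, each risen one board's thickness (within 3 mm), the second one up under the rails (horizontal distance between board_1_center and slab below 0.02 m and z of board_1_center in the frame of slab below 0.042 m and angle between each of board_1_center, board_2_center, board_3_center, board_4_center's own z axis and vertical below 0.06 rad and angle between the x axis of board_1_center and the x axis of slab, either way round below 0.17 rad and x of board_2_center in the frame of dispenser between -0.008 and 0.008 m and z of board_2_center in the frame of dispenser above 0.077 m and x of board_3_center in the frame of dispenser between -0.008 and 0.008 m and z of board_3_center in the frame of dispenser above 0.067 m and x of board_4_center in the frame of dispenser between -0.008 and 0.008 m and z of board_4_center in the frame of dispenser above 0.057 m); the robot touches nothing.
It fails at once if the board being drawn tips by more than 35 degrees or falls (angle between board_1_center's own z axis and vertical above 0.6 rad).
It fails at once if another board is drawn out by more than 20 mm (x of any of board_2_center, board_3_center, board_4_center in the frame of dispenser below -0.02 m).
It fails at once if a tea light or the cheese is pushed by more than 30 mm (distance of any of tealight_1, tealight_2, wedge from where it was at the start of the episode above 0.03 m).
It also fails if it takes over 54 s, if anything falls off the work surface, if the arm or the gripper's body presses on something with over 40 N, if the wrist force passes 120 N, or if a joint passes its speed limit or range.

## Working session

There is one attempt and no reset: what is moved stays moved. The work goes in short steps, Python scripts to look and compute and a tool call to move; the robot and the scene stay as the last step left them, time stands still between calls to the robot, and variables do not carry over. Pictures are saved under pics/ and viewed, at most 13 in all, crops included, and the job is handed in when it is done.

Besides the shell and the picture viewer there is one more tool, called after "Call:" as a command line: name --argument value ..., lists and objects as JSON in quotes. step_arm: Moves the arm, as the interface text tells. Its arguments: {"type":"object","properties":{"rows":{"type":"array"},"grip_force":{"type":"number"}},"required":["rows"]}

```bash
mkdir -p pics
cat > h.py <<'E'
import numpy as np,cv2
from cell import read_state,read_camera,sign_off
def cam(n,save=None):
    c=read_camera(n)
    if save: cv2.imwrite('pics/'+save,c['image'][:,:,::-1])
    return c
def ray(c,u,v,z):
    R=cv2.Rodrigues(np.array(c['rvec'],float))[0];t=np.array(c['tvec'],float).ravel()
    o=-R.T@t;d=R.T@np.array([(u-c['cx'])/c['fx'],(v-c['cy'])/c['fy'],1])
    return o+d*(z-o[2])/d[2]
def proj(c,P):
    K=np.array([[c['fx'],0,c['cx']],[0,c['fy'],c['cy']],[0,0,1.]])
    return cv2.projectPoints(np.array(P,float).reshape(-1,1,3),np.array(c['rvec'],float),np.array(c['tvec'],float),K,None)[0].reshape(-1,2)
E
python3 - <<'E'
from h import *
import pickle
a={n:cam(n,n+'0.png') for n in('scene','side','wrist')}
pickle.dump(a,open('c0.pkl','wb'))
s=read_state();print(s['time_s'],s['eef_pos'],s['tool_rot'],s['ft_force'])
for n in a:
  c=a[n];R=cv2.Rodrigues(np.array(c['rvec'],float))[0];print(n,-R.T@np.ravel(c['tvec']),R[2])
E
```

```text
0.15 [ 0.17623384 -0.62503863  0.21776012] [[ 9.62459833e-01  2.71423599e-01 -5.48328472e-04]
 [ 2.71424152e-01 -9.62458031e-01  1.86260398e-03]
 [-2.21884659e-05 -1.94151110e-03 -9.99998115e-01]] [-0.27601381  0.00475565  0.41279613]
scene [-0.19216265  0.42933582  0.83331545] [ 0.64337242 -0.3827611  -0.66299763]
side [ 0.28682312 -0.94947924  0.69598269] [ 0.21374768  0.81644028 -0.5364114 ]
wrist [ 0.25051464 -0.60317325  0.3825923 ] [-0.26550725 -0.07222703 -0.96139958]
```

View pics/scene0.png

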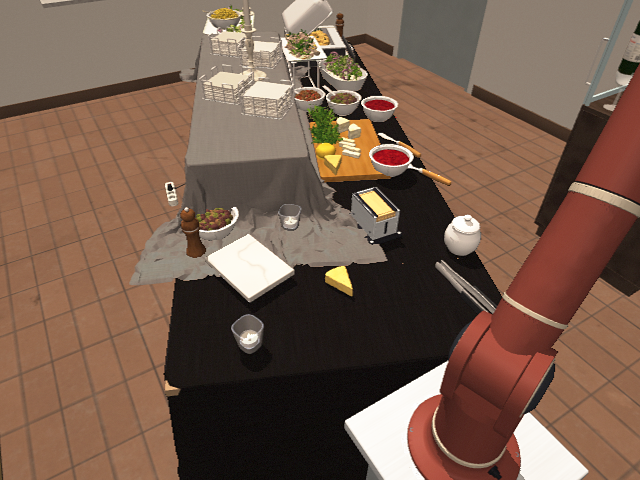

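View pics/side0.png

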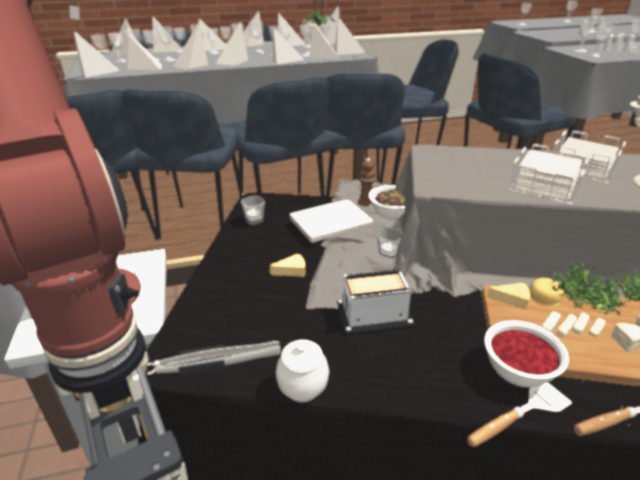

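The scene view shows the dispenser at about (377,212) with the pale board on top, the slab at (250,267), the cheese at (340,280), and tea lights at (290,217) and (248,333). The side view shows the dispenser at (376,298) and the slab at (331,220).

```bash
cat > m.py <<'E'
from h import *
import pickle
a=pickle.load(open('c0.pkl','rb'))
def blob(c,box,f):
    x0,y0,x1,y1=box;im=c['image'][y0:y1,x0:x1]
    hsv=cv2.cvtColor(im,cv2.COLOR_RGB2HSV).astype(int);m=f(hsv).astype(np.uint8)
    k=max(cv2.findContours(m,0,cv2.CHAIN_APPROX_NONE)[0],key=cv2.contourArea)
    return k.reshape(-1,2)+[x0,y0]
def rect(c,k,z):
    P=np.array([ray(c,u,v,z)[:2] for u,v in k],np.float32)
    return cv2.minAreaRect(P),P
S=lambda h:(h[...,1]<50)&(h[...,2]>195)
Y=lambda h:(h[...,1]>70)&(h[...,2]>130)&(h[...,0]>12)&(h[...,0]<35)
for n,bs,bb in(('scene',(195,225,305,308),(345,180,405,245)),('side',(280,190,378,250),(335,265,418,300))):
    c=a[n]
    r,P=rect(c,blob(c,bs,S),.034);print(n,'slab',r)
    r,P=rect(c,blob(c,bb,Y),.085);print(n,'board',r)
c=a['scene'];im=c['image'][170:260,330:420,::-1];im2=a['side']['image'][250:340,330:420,::-1]
cv2.imwrite('pics/crop.png',np.hstack([cv2.resize(i,(400,400),interpolation=cv2.INTER_CUBIC) for i in(im,im2)]))
for n,uvs in(('scene',[(290,226),(249,348),(340,280)]),('side',[(389,250),(254,218),(288,266)])):
    print([ray(a[n],u,v,0.0)[:2].round(3) for u,v in uvs])
E
python3 m.py
```

```text
scene slab ((0.6036919951438904, 0.1471371054649353), (0.18690328299999237, 0.13852596282958984), 11.828405380249023)
scene board ((0.5846028327941895, -0.2252829372882843), (0.06577247381210327, 0.1278427541255951), 84.85736846923828)
side slab ((0.6039424538612366, 0.14705118536949158), (0.19548578560352325, 0.1517961174249649), 12.34004020690918)
side board ((0.5903049111366272, -0.22583715617656708), (0.053713466972112656, 0.11353764683008194), 84.45941925048828)
[array([ 0.716, -0.032]), array([0.393, 0.245]), array([ 0.464, -0.038])]
[array([ 0.718, -0.003]), array([0.4  , 0.258]), array([ 0.449, -0.003])]
```

```bash
ls pics
```

```text
crop.png
scene0.png
side0.png
wrist0.png
```

View pics/crop.png

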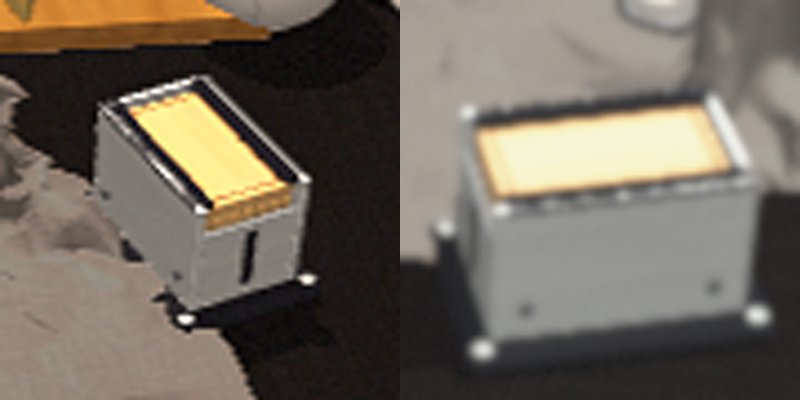

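The enlarged crop shows the front, with its low wall, slot and board end, facing the robot. So dispenser +x points along world +x at about -5.2°. The board centre is near (0.591,-0.226), and the slab is at (0.604,0.147) with its long side at 12°.

```bash
cat >> h.py <<'E'
D=np.array([0.591,-0.226]);AD=np.radians(-5.2)
def go(p,ang=None):
    "dx dy dz mm, yaw deg in present tool frame to reach world p with tool x at ang"
    s=read_state();R=np.array(s['tool_rot']);d=1000*R.T@(np.array(p)-s['eef_pos'])
    a=np.arctan2(R[1,0],R[0,0]);y=0 if ang is None else -np.degrees(ang-a)
    print('go',d.round(1),'yaw',round(y,1),'n',round(np.linalg.norm(d)/50,1))
def dp(x,y,z,D=None,A=None):
    import h
    D=h.D if D is None else D;A=h.AD if A is None else A
    return np.array([D[0]+x*np.cos(A)-y*np.sin(A),D[1]+x*np.sin(A)+y*np.cos(A),z])
E
python3 -c "
from h import *
go(dp(.025,0,.2),AD)"
```

```text
go [ 530.9 -262.5   18.3] yaw 20.9 n 11.8
```

Call:
step_arm --rows '[{"dx": 44,"dy": -22,"dz": 0,"yaw": 2,"claw": 0},{"dx": 88,"dy": -44,"dz": 0,"yaw": 4,"claw": 0},{"dx": 132,"dy": -66,"dz": 0,"yaw": 6,"claw": 0},{"dx": 176,"dy": -88,"dz": 2,"yaw": 8,"claw": 0},{"dx": 220,"dy": -109,"dz": 4,"yaw": 10,"claw": 0},{"dx": 264,"dy": -131,"dz": 6,"yaw": 12,"claw": 0},{"dx": 308,"dy": -153,"dz": 8,"yaw": 14,"claw": 0},{"dx": 352,"dy": -175,"dz": 10,"yaw": 16,"claw": 0},{"dx": 396,"dy": -197,"dz": 12,"yaw": 18,"claw": 0},{"dx": 440,"dy": -218,"dz": 14,"yaw": 20,"claw": 0},{"dx": 484,"dy": -240,"dz": 16,"yaw": 20.9,"claw": 0},{"dx": 531,"dy": -262,"dz": 18,"yaw": 20.9,"claw": 0}]'

```text
time_s: 1.35
eef_pos: [0.6159, -0.229, 0.2004]
tool_rot: [[0.996, -0.09, -0.001], [-0.09, -0.996, 0.0], [-0.001, 0.0, -1.0]]
ft_force: [-0.0, -0.8, -0.2]
finger_gap: 0.0023
grasp_force: 0.0
```

Run:
```python
from h import *
import pickle
c=cam('wrist','w1.png');pickle.dump(c,open('c1.pkl','wb'))
s=read_state();print(s['time_s'],s['eef_pos'],s['ft_force'],s['finger_gap'])
go(dp(.025,0,.12),AD)
```

```text
1.4 [ 0.62372388 -0.21743315  0.19938791] [6.13354266 6.56248693 0.08688435] 0.001017007051794847
go [-7.4 12.2 79.2] yaw 0.8 n 1.6
```

View pics/w1.png

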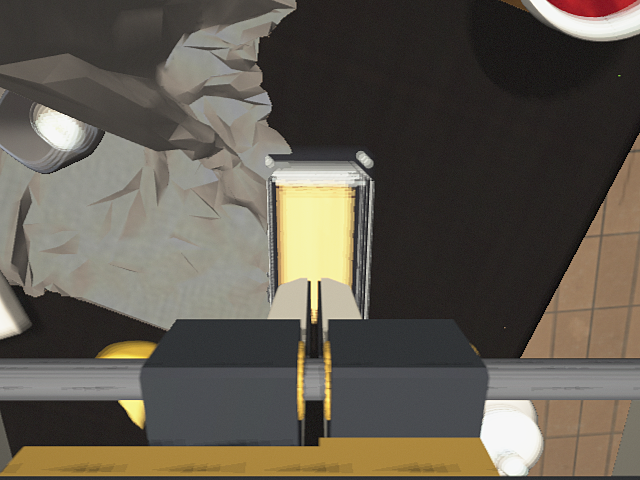

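The wrist view shows the board strip between the rails at columns 277–355, with its back end at about row 183. The arm was still swinging, so I'll let it settle and measure there.

Call:
step_arm --rows '[{"dx": 0,"dy": 0,"dz": 30,"yaw": 0,"claw": 0},{"dx": 0,"dy": 0,"dz": 30,"yaw": 0,"claw": 0},{"dx": 0,"dy": 0,"dz": 30,"yaw": 0,"claw": 0},{"dx": 0,"dy": 0,"dz": 30,"yaw": 0,"claw": 0},{"dx": 0,"dy": 0,"dz": 30,"yaw": 0,"claw": 0}]'

```text
time_s: 1.9
eef_pos: [0.6151, -0.2317, 0.1722]
tool_rot: [[0.996, -0.091, 0.002], [-0.091, -0.996, -0.001], [0.002, 0.001, -1.0]]
ft_force: [-0.3, -0.5, 0.9]
finger_gap: 0.0006
grasp_force: 0.0
```

Run:
```python
from h import *
c=cam('wrist','w2.png')
s=read_state();print(s['time_s'],s['eef_pos'],s['ft_force'],s['finger_gap'])
hsv=cv2.cvtColor(c['image'],cv2.COLOR_RGB2HSV).astype(int)
m=((hsv[...,1]>60)&(hsv[...,2]>130)&(hsv[...,0]>12)&(hsv[...,0]<35))
L=[];Rr=[]
for v in range(180,300,4):
    u=np.where(m[v,200:440])[0]+200
    if len(u)>40: L.append(ray(c,u[0]-.5,v,.085)[:2]);Rr.append(ray(c,u[-1]+.5,v,.085)[:2])
L=np.array(L);Rr=np.array(Rr)
for q in(L,Rr):
    k=np.polyfit(q[:,0],q[:,1],1);print(len(q),'ang',np.degrees(np.arctan(k[0])),'y at D',np.polyval(k,D[0]),q[0],q[-1])
go(dp(.025,0,.12),AD)
```

```text
1.95 [ 0.61510653 -0.231518    0.17208664] [-0.8031132   0.40373657  0.26065607] 9.459939127702451e-05
21 ang -5.379867299505294 y at D -0.20424175677197298 [ 0.6491748  -0.20961297] [ 0.59053539 -0.20409966]
21 ang -5.423311791960752 y at D -0.2548689798507473 [ 0.64455638 -0.25966891] [ 0.58587617 -0.25454696]
go [ 0.4 -3.3 52.1] yaw -0.0 n 1.0
```

View pics/w2.png

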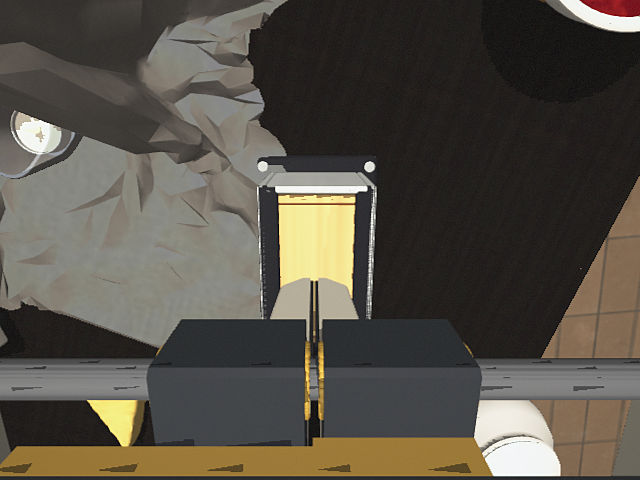

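The view shows the board strip at columns 277–356, 50.6 mm wide between the rails, with its back end at about row 195 and the fingers centred over it. This gives D = (0.592,-0.229) and an angle of -5.4°.

```bash
sed -i 's/^D=.*/D=np.array([0.592,-0.229]);AD=np.radians(-5.4)/' h.py; python3 -c "
from h import *
go(dp(.025,0,.085),AD)"
```

```text
go [ 1.6 -0.4 87.1] yaw 0.2 n 1.7
```

Call:
step_arm --rows '[{"dx": 1.6,"dy": 0,"dz": 30,"yaw": 0.2,"claw": 0},{"dx": 1.6,"dy": 0,"dz": 55,"yaw": 0.2,"claw": 0},{"dx": 1.6,"dy": 0,"dz": 72,"yaw": 0.2,"claw": 0},{"dx": 1.6,"dy": 0,"dz": 80,"yaw": 0.2,"claw": 0},{"dx": 1.6,"dy": 0,"dz": 83,"yaw": 0.2,"claw": 0},{"dx": 1.6,"dy": 0,"dz": 85,"yaw": 0.2,"claw": 0},{"dx": 1.6,"dy": 0,"dz": 85,"yaw": 0.2,"claw": 0},{"dx": 1.6,"dy": 0,"dz": 85,"yaw": 0.2,"claw": 0}]'

```text
time_s: 2.75
eef_pos: [0.6171, -0.231, 0.0868]
tool_rot: [[0.996, -0.093, 0.002], [-0.093, -0.996, -0.001], [0.002, 0.0, -1.0]]
ft_force: [-0.0, 0.1, -0.3]
finger_gap: 0.0005
grasp_force: 0.0
```

Call:
step_arm --rows '[{"dx": 0,"dy": 0,"dz": 0.7,"claw": 0},{"dx": 0,"dy": 0,"dz": 1.4,"claw": 0},{"dx": 0,"dy": 0,"dz": 2,"claw": 0},{"dx": 0,"dy": 0,"dz": 2.5,"claw": 0},{"dx": 0,"dy": 0,"dz": 2.5,"claw": 0}]'

```text
$.rows[0]: bad value
```

Call:
step_arm --rows '[{"dx": 0,"dy": 0,"dz": 0.7,"yaw": 0,"claw": 0},{"dx": 0,"dy": 0,"dz": 1.4,"yaw": 0,"claw": 0},{"dx": 0,"dy": 0,"dz": 2,"yaw": 0,"claw": 0},{"dx": 0,"dy": 0,"dz": 2.5,"yaw": 0,"claw": 0},{"dx": 0,"dy": 0,"dz": 2.5,"yaw": 0,"claw": 0}]'

```text
time_s: 3.25
eef_pos: [0.6175, -0.2311, 0.0854]
tool_rot: [[0.996, -0.093, 0.003], [-0.093, -0.996, -0.001], [0.003, 0.001, -1.0]]
ft_force: [-0.6, 0.3, 7.8]
finger_gap: 0.0006
grasp_force: 3.7
```

Call:
step_arm --rows '[{"dx": 0,"dy": 0,"dz": 0.5,"yaw": 0,"claw": 0},{"dx": -3,"dy": 0,"dz": 0.5,"yaw": 0,"claw": 0},{"dx": -6,"dy": 0,"dz": 0.5,"yaw": 0,"claw": 0},{"dx": -10,"dy": 0,"dz": 0.5,"yaw": 0,"claw": 0},{"dx": -14,"dy": 0,"dz": 0.5,"yaw": 0,"claw": 0},{"dx": -15,"dy": 0,"dz": 0.5,"yaw": 0,"claw": 0}]'

```text
time_s: 3.85
eef_pos: [0.6046, -0.2301, 0.0854]
tool_rot: [[0.996, -0.093, 0.008], [-0.093, -0.996, -0.002], [0.008, 0.002, -1.0]]
ft_force: [1.0, -0.1, 6.2]
finger_gap: 0.0007
grasp_force: 3.0
```

Run:
```python
from h import *
s=read_state();print(s['time_s'],s['eef_pos'],s['ft_force'])
c=cam('scene');d=cam('side')
cv2.imwrite('pics/c3.png',np.hstack([cv2.resize(i,(400,400),interpolation=cv2.INTER_CUBIC) for i in(c['image'][170:260,330:420,::-1],d['image'][250:340,330:420,::-1])]))
```

```text
3.85 [ 0.6045561  -0.23013194  0.08543884] [ 1.00964585 -0.06522909  6.20956077]
```

View pics/c3.png

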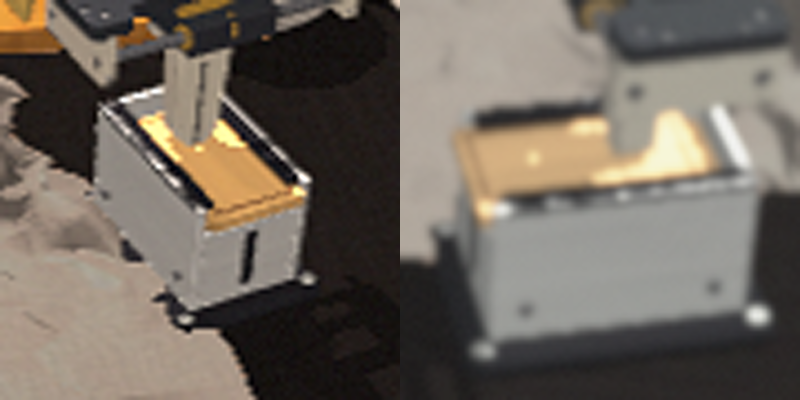

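The side crop shows the board's front end moved from about column 478 to 455, so it is sliding with the finger. I'll continue with slightly more pressure.

Call:
step_arm --rows '[{"dx": -2,"dy": 0,"dz": 0.6,"yaw": 0,"claw": 0},{"dx": -6,"dy": 0,"dz": 0.8,"yaw": 0,"claw": 0},{"dx": -10,"dy": 0,"dz": 0.8,"yaw": 0,"claw": 0},{"dx": -14,"dy": 0,"dz": 0.8,"yaw": 0,"claw": 0},{"dx": -18,"dy": 0,"dz": 0.8,"yaw": 0,"claw": 0},{"dx": -22,"dy": 0,"dz": 0.8,"yaw": 0,"claw": 0},{"dx": -25,"dy": 0,"dz": 0.8,"yaw": 0,"claw": 0}]'

```text
time_s: 4.65
eef_pos: [0.5803, -0.2281, 0.0852]
tool_rot: [[0.996, -0.093, 0.009], [-0.093, -0.996, -0.003], [0.009, 0.002, -1.0]]
ft_force: [0.8, -0.2, 9.6]
finger_gap: 0.0008
grasp_force: 4.4
```

Call:
step_arm --rows '[{"dx": -4,"dy": 0,"dz": -0.2,"yaw": 0,"claw": 0},{"dx": -8,"dy": 0,"dz": -0.2,"yaw": 0,"claw": 0},{"dx": -12,"dy": 0,"dz": -0.2,"yaw": 0,"claw": 0},{"dx": -16,"dy": 0,"dz": -0.2,"yaw": 0,"claw": 0},{"dx": -20,"dy": 0,"dz": -0.2,"yaw": 0,"claw": 0},{"dx": -23,"dy": 0,"dz": -0.2,"yaw": 0,"claw": 0},{"dx": -25,"dy": 0,"dz": -0.2,"yaw": 0,"claw": 0}]'

```text
time_s: 5.35
eef_pos: [0.5553, -0.2258, 0.0852]
tool_rot: [[0.996, -0.093, 0.009], [-0.093, -0.996, -0.003], [0.009, 0.002, -1.0]]
ft_force: [1.6, -0.1, 9.9]
finger_gap: 0.0006
grasp_force: 4.4
```

Run:
```python
from h import *
s=read_state();print(s['time_s'],s['eef_pos'],s['ft_force'])
c=cam('scene');d=cam('side')
cv2.imwrite('pics/c4.png',np.hstack([cv2.resize(i,(400,400),interpolation=cv2.INTER_CUBIC) for i in(c['image'][170:260,330:420,::-1],d['image'][250:340,320:410,::-1])]))
for e in(-.12,-.115,-.11): print(e,[proj(k,[dp(e,-.032,.085),dp(e,.032,.085)]).round(1).tolist() for k in(c,d)])
```

```text
5.35 [ 0.55532013 -0.2258026   0.08517352] [ 1.56153263 -0.11643616  9.90402233]
-0.12 [[[409.0, 225.3], [387.8, 232.1]], [[321.2, 300.4], [316.2, 280.8]]]
-0.115 [[[407.9, 224.2], [386.7, 231.0]], [[323.7, 300.1], [318.5, 280.6]]]
-0.11 [[[406.8, 223.1], [385.7, 229.8]], [[326.2, 299.9], [320.9, 280.3]]]
```

View pics/c4.png

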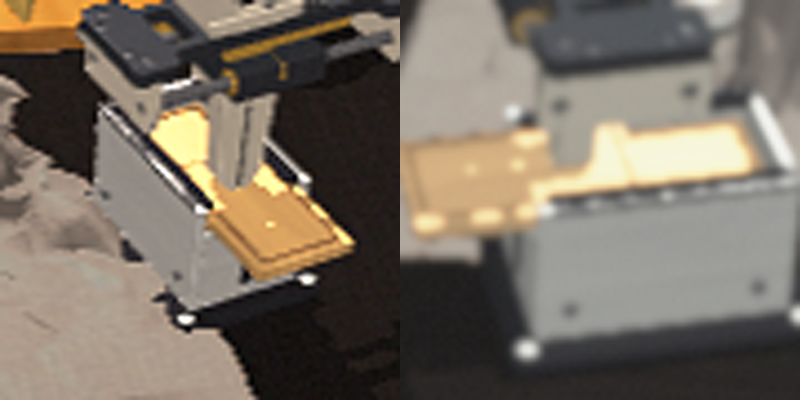

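The crop shows the board's front corner at scene pixel (409,225), which puts the front end about 118 mm ahead of the dispenser's origin. It sticks out about 57 mm, with roughly 48 mm still under the rails.

```bash
python3 -c "
from h import *
go(dp(-.09,0,.061),AD)"
```

```text
go [-53.1  -0.4  23.7] yaw 0.0 n 1.2
```

Call:
step_arm --rows '[{"dx": 0,"dy": 0,"dz": -10,"yaw": 0,"claw": 0},{"dx": 0,"dy": 0,"dz": -35,"yaw": 0,"claw": 30},{"dx": -25,"dy": 0,"dz": -45,"yaw": 0,"claw": 93},{"dx": -53,"dy": 0,"dz": -45,"yaw": 0,"claw": 93},{"dx": -53,"dy": 0,"dz": -45,"yaw": 0,"claw": 93},{"dx": -53,"dy": 0,"dz": -45,"yaw": 0,"claw": 93},{"dx": -53,"dy": 0,"dz": -45,"yaw": 0,"claw": 93},{"dx": -53,"dy": 0,"dz": -45,"yaw": 0,"claw": 93},{"dx": -53,"dy": 0,"dz": -45,"yaw": 0,"claw": 93}]'

```text
time_s: 6.35
eef_pos: [0.4997, -0.2196, 0.1269]
tool_rot: [[0.996, -0.093, 0.0], [-0.093, -0.996, 0.0], [0.0, -0.0, -1.0]]
ft_force: [0.1, -0.0, -0.1]
finger_gap: 0.0601
grasp_force: 0.0
```

Run:
```python
from h import *
s=read_state();print(s['time_s'],s['ft_force'])
go(dp(-.09,0,.061),AD)
c=cam('wrist','w5.png')
print(proj(c,[dp(-.118,-.032,.085),dp(-.118,.032,.085),dp(-.06,-.032,.085),dp(-.06,.032,.085)]).round().tolist())
```

```text
6.35 [ 0.08491343 -0.02520244 -0.10859376]
go [ 2.8  0.7 65.9] yaw 0.1 n 1.3
[[373.0, 307.0], [262.0, 307.0], [377.0, 209.0], [259.0, 209.0]]
```

View pics/w5.png

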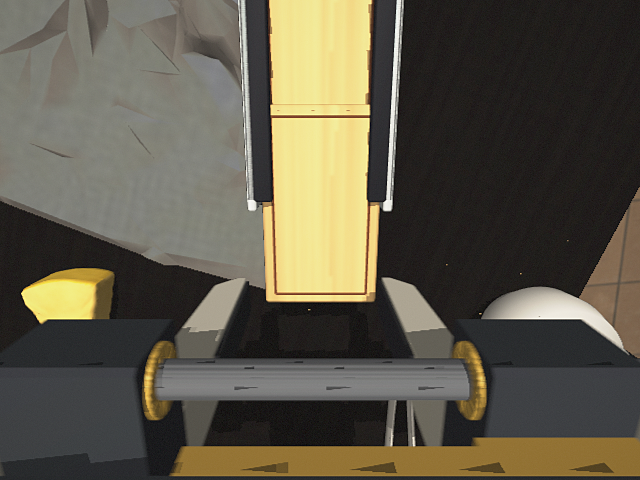

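The wrist view shows the board's front end at row 301, columns 265–378, so the front is about 114.5 mm out and the board lies about 2 mm toward world -y of my estimate. The jar at right, near (550,310), needs a clearance check.

Run:
```python
from h import *
import pickle
a=pickle.load(open('c0.pkl','rb'))
print(ray(a['scene'],460,250,0),ray(a['side'],302,385,0))
for z in(.08,.1,.12,.14):print(z,ray(a['scene'],465,217,z),ray(a['side'],302,344,z))
go(dp(-.088,-.002,.061),AD)
```

```text
[ 0.39215342 -0.37708237  0.        ] [ 0.39951921 -0.37328487  0.        ]
0.08 [ 0.42501123 -0.40402487  0.08      ] [ 0.40705122 -0.35038766  0.08      ]
0.1 [ 0.4086257  -0.38189973  0.1       ] [ 0.4031476  -0.36983923  0.1       ]
0.12 [ 0.39224016 -0.35977458  0.12      ] [ 0.39924398 -0.3892908   0.12      ]
0.14 [ 0.37585462 -0.33764944  0.14      ] [ 0.39534036 -0.40874237  0.14      ]
go [ 5.   2.7 65.9] yaw 0.1 n 1.3
```

Call:
step_arm --rows '[{"dx": 5,"dy": 2.7,"dz": 5,"yaw": 0,"claw": 93},{"dx": 5,"dy": 2.7,"dz": 10,"yaw": 0,"claw": 93},{"dx": 5,"dy": 2.7,"dz": 25,"yaw": 0,"claw": 93},{"dx": 5,"dy": 2.7,"dz": 45,"yaw": 0,"claw": 93},{"dx": 5,"dy": 2.7,"dz": 60,"yaw": 0,"claw": 93},{"dx": 5,"dy": 2.7,"dz": 66,"yaw": 0,"claw": 93},{"dx": 5,"dy": 2.7,"dz": 66,"yaw": 0,"claw": 93},{"dx": 5,"dy": 2.7,"dz": 66,"yaw": 0,"claw": 93}]'

```text
time_s: 7.2
eef_pos: [0.5041, -0.2231, 0.0615]
tool_rot: [[0.996, -0.093, 0.001], [-0.093, -0.996, -0.0], [0.001, 0.0, -1.0]]
ft_force: [-0.5, -0.4, 0.3]
finger_gap: 0.093
grasp_force: 0.0
```

Call:
step_arm --rows '[{"dx": 0,"dy": 0,"dz": 0,"yaw": 0,"claw": 66},{"dx": 0,"dy": 0,"dz": 0,"yaw": 0,"claw": 66},{"dx": 0,"dy": 0,"dz": 0,"yaw": 0,"claw": 66},{"dx": 0,"dy": 0,"dz": 0,"yaw": 0,"claw": 60},{"dx": 0,"dy": 0,"dz": 0,"yaw": 0,"claw": 50},{"dx": 0,"dy": 0,"dz": 0,"yaw": 0,"claw": 50},{"dx": 0,"dy": 0,"dz": 0,"yaw": 0,"claw": 50},{"dx": 0,"dy": 0,"dz": 0,"yaw": 0,"claw": 50}]' --grip_force 35

```text
time_s: 8.0
eef_pos: [0.5038, -0.223, 0.0614]
tool_rot: [[0.996, -0.093, 0.0], [-0.093, -0.996, -0.0], [0.0, 0.0, -1.0]]
ft_force: [-0.3, -0.4, 2.9]
finger_gap: 0.0635
grasp_force: 35.0
```

Call:
step_arm --rows '[{"dx": -3,"dy": 0,"dz": 0.3,"yaw": 0,"claw": 50},{"dx": -9,"dy": 0,"dz": 0.3,"yaw": 0,"claw": 50},{"dx": -15,"dy": 0,"dz": 0.3,"yaw": 0,"claw": 50},{"dx": -21,"dy": 0,"dz": 0.3,"yaw": 0,"claw": 50},{"dx": -27,"dy": 0,"dz": 0.3,"yaw": 0,"claw": 50},{"dx": -32,"dy": 0,"dz": 0.3,"yaw": 0,"claw": 50},{"dx": -35,"dy": 0,"dz": 0.3,"yaw": 0,"claw": 50}]'

```text
time_s: 8.7
eef_pos: [0.4683, -0.2196, 0.0608]
tool_rot: [[0.996, -0.094, -0.0], [-0.094, -0.996, 0.0], [-0.0, -0.0, -1.0]]
ft_force: [2.9, -0.4, 1.7]
finger_gap: 0.0634
grasp_force: 35.0
```

Call:
step_arm --rows '[{"dx": -5,"dy": 0,"dz": 0,"yaw": 0,"claw": 50},{"dx": -10,"dy": 0,"dz": 0,"yaw": 0,"claw": 50},{"dx": -15,"dy": 0,"dz": 0,"yaw": 0,"claw": 50},{"dx": -20,"dy": 0,"dz": 0,"yaw": 0,"claw": 50},{"dx": -26,"dy": 0,"dz": 0,"yaw": 0,"claw": 50},{"dx": -32,"dy": 0,"dz": 0,"yaw": 0,"claw": 50},{"dx": -37,"dy": 0,"dz": 0,"yaw": 0,"claw": 50},{"dx": -40,"dy": 0,"dz": 0,"yaw": 0,"claw": 50},{"dx": -40,"dy": 0,"dz": 0,"yaw": 0,"claw": 50}]'

```text
time_s: 9.6
eef_pos: [0.4284, -0.2158, 0.0609]
tool_rot: [[0.996, -0.094, -0.001], [-0.094, -0.996, 0.0], [-0.001, -0.0, -1.0]]
ft_force: [-0.6, 0.3, -0.5]
finger_gap: 0.0636
grasp_force: 35.0
```

Run:
```python
from h import *
s=read_state();print(s['time_s'],s['eef_pos'],s['ft_force'])
c=cam('scene');d=cam('side')
cv2.imwrite('pics/c6.png',np.hstack([cv2.resize(i,(400,400),interpolation=cv2.INTER_CUBIC) for i in(c['image'][165:285,330:450,::-1],d['image'][240:360,290:410,::-1])]))
```

```text
9.6 [ 0.42839062 -0.21584312  0.06085336] [-0.61311458  0.25029792 -0.53751128]
```

View pics/c6.png

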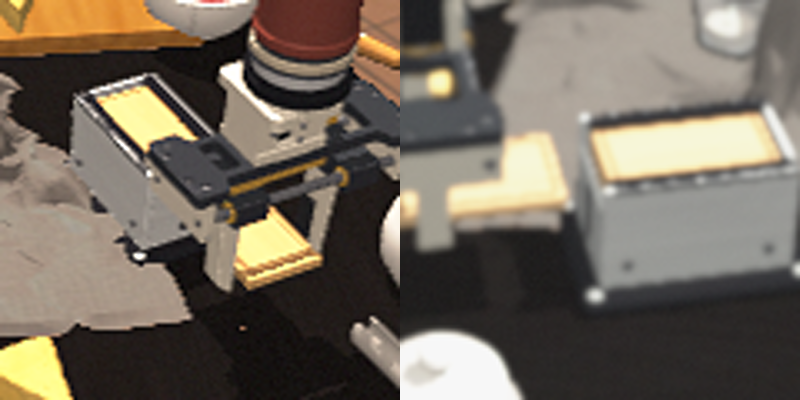

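The picture shows board 1 level, clear of the dispenser and held by its long sides, with the next board risen under the rails. My fingertips reach about 14 mm below the board's underside. So I'll rest the board on the slab's near edge with the fingers outside it, then regrip at its middle with the tips.

```bash
cat >> h.py <<'E'
S=np.array([0.604,0.147]);AS=np.radians(12)
sp=lambda x,y,z:dp(x,y,z,S,AS)
E
python3 -c "
from h import *
go(sp(-.112,0,.09),AS)"
```

```text
go [  33.2 -344.2  -29.1] yaw -17.3 n 6.9
```

Call:
step_arm --rows '[{"dx": 0,"dy": 0,"dz": -15,"yaw": 0,"claw": 50},{"dx": 0,"dy": -5,"dz": -40,"yaw": 0,"claw": 50},{"dx": 0,"dy": -30,"dz": -60,"yaw": -2,"claw": 50},{"dx": 3,"dy": -70,"dz": -60,"yaw": -4,"claw": 50},{"dx": 7,"dy": -110,"dz": -60,"yaw": -7,"claw": 50},{"dx": 11,"dy": -150,"dz": -60,"yaw": -9,"claw": 50},{"dx": 15,"dy": -190,"dz": -60,"yaw": -11,"claw": 50},{"dx": 19,"dy": -230,"dz": -60,"yaw": -13,"claw": 50},{"dx": 24,"dy": -270,"dz": -60,"yaw": -15,"claw": 50},{"dx": 29,"dy": -310,"dz": -55,"yaw": -17.3,"claw": 50},{"dx": 33,"dy": -335,"dz": -50,"yaw": -17.3,"claw": 50},{"dx": 33,"dy": -344,"dz": -45,"yaw": -17.3,"claw": 50}]'

```text
time_s: 10.9
eef_pos: [0.4947, 0.1277, 0.1057]
tool_rot: [[0.977, 0.212, 0.002], [0.212, -0.977, 0.002], [0.002, -0.002, -1.0]]
ft_force: [0.5, -0.1, -0.7]
finger_gap: 0.0635
grasp_force: 35.0
```

Call:
step_arm --rows '[{"dx": 0,"dy": 0,"dz": 0,"yaw": 0,"claw": 50},{"dx": 0,"dy": 0,"dz": 0,"yaw": 0,"claw": 50},{"dx": 0,"dy": 0,"dz": 0,"yaw": 0,"claw": 50}]'

```text
time_s: 11.2
eef_pos: [0.4939, 0.1211, 0.106]
tool_rot: [[0.979, 0.204, -0.0], [0.204, -0.979, -0.001], [-0.0, 0.001, -1.0]]
ft_force: [-0.3, -0.3, -0.3]
finger_gap: 0.0634
grasp_force: 35.0
```

Run:
```python
from h import *
s=read_state();print(s['time_s'],s['eef_pos'],s['ft_force'],s['finger_gap'])
c=cam('wrist','w7.png')
print('slab',proj(c,[sp(-.095,-.07,.034),sp(.095,-.07,.034),sp(.095,.07,.034),sp(-.095,.07,.034)]).round().tolist())
p=s['eef_pos'];z=p[2]+.0241
print('board',proj(c,[dp(x,y,z,p[:2],AS) for x in(-.0265,.0835) for y in(-.032,.032)]).round().tolist())
go(sp(-.112,0,.0205),AS)
```

```text
11.2 [0.49394954 0.12114054 0.10602165] [-0.28165565 -0.29968964 -0.34263779] 0.06342909832969344
slab [[424.0, 222.0], [452.0, -154.0], [167.0, -152.0], [200.0, 223.0]]
board [[394.0, 381.0], [241.0, 382.0], [410.0, 105.0], [223.0, 106.0]]
go [ 0.9 -2.3 85.6] yaw -0.2 n 1.7
```

View pics/w7.png

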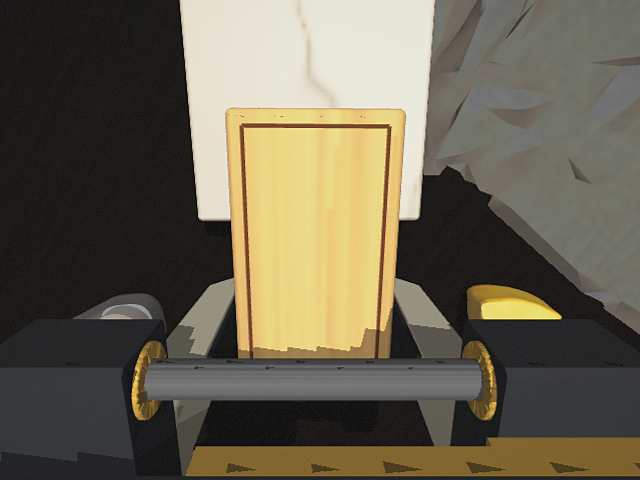

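The wrist view shows the slab's near edge at row 219, columns 199–420, within 2 mm of prediction. The board is level, with its far end at row 108. I'll shift the slab estimate slightly and lower the board.

```bash
sed -i 's/^S=.*/S=np.array([0.6055,0.149]);AS=np.radians(12)/' h.py; python3 -c "
from h import *
go(sp(-.111,0,.022),AS)"
```

```text
go [ 3.7 -3.9 84.1] yaw -0.2 n 1.7
```

Call:
step_arm --rows '[{"dx": 3.7,"dy": -4,"dz": 15,"yaw": 0,"claw": 50},{"dx": 3.7,"dy": -4,"dz": 40,"yaw": 0,"claw": 50},{"dx": 3.7,"dy": -4,"dz": 60,"yaw": 0,"claw": 50},{"dx": 3.7,"dy": -4,"dz": 75,"yaw": 0,"claw": 50},{"dx": 3.7,"dy": -4,"dz": 81,"yaw": 0,"claw": 50},{"dx": 3.7,"dy": -4,"dz": 83,"yaw": 0,"claw": 50},{"dx": 3.7,"dy": -4,"dz": 83,"yaw": 0,"claw": 50},{"dx": 3.7,"dy": -4,"dz": 83,"yaw": 0,"claw": 50}]'

```text
time_s: 12.05
eef_pos: [0.4975, 0.1282, 0.0237]
tool_rot: [[0.978, 0.207, 0.002], [0.207, -0.978, 0.0], [0.002, -0.0, -1.0]]
ft_force: [-1.0, 0.1, -0.5]
finger_gap: 0.0637
grasp_force: 35.0
```

Call:
step_arm --rows '[{"dx": 0,"dy": 0,"dz": 1,"yaw": 0,"claw": 50},{"dx": 0,"dy": 0,"dz": 2,"yaw": 0,"claw": 50},{"dx": 0,"dy": 0,"dz": 2,"yaw": 0,"claw": 50}]'

```text
time_s: 12.35
eef_pos: [0.4968, 0.1283, 0.021]
tool_rot: [[0.978, 0.207, 0.0], [0.207, -0.978, 0.0], [0.0, -0.0, -1.0]]
ft_force: [-0.3, -0.5, -0.0]
finger_gap: 0.0637
grasp_force: 35.0
```

Call:
step_arm --rows '[{"dx": 0,"dy": 0,"dz": 0.8,"yaw": 0,"claw": 50},{"dx": 0,"dy": 0,"dz": 1.5,"yaw": 0,"claw": 50},{"dx": 0,"dy": 0,"dz": 1.5,"yaw": 0,"claw": 50},{"dx": 0,"dy": 0,"dz": 1.5,"yaw": 0,"claw": 50}]'

```text
time_s: 12.75
eef_pos: [0.4969, 0.1283, 0.0203]
tool_rot: [[0.978, 0.207, 0.001], [0.207, -0.978, 0.0], [0.001, -0.0, -1.0]]
ft_force: [-2.1, -0.6, 6.4]
finger_gap: 0.0638
grasp_force: 35.0
```

Contact with the slab is 6.4 N, so I'll release and raise the tips above the slab.

Call:
step_arm --rows '[{"dx": 0,"dy": 0,"dz": -0.5,"yaw": 0,"claw": 66},{"dx": 0,"dy": 0,"dz": -0.5,"yaw": 0,"claw": 72},{"dx": 0,"dy": 0,"dz": -0.5,"yaw": 0,"claw": 90},{"dx": 0,"dy": 0,"dz": -0.5,"yaw": 0,"claw": 90},{"dx": 0,"dy": 0,"dz": -0.5,"yaw": 0,"claw": 90},{"dx": 0,"dy": 0,"dz": -0.5,"yaw": 0,"claw": 90},{"dx": 0,"dy": 0,"dz": -15,"yaw": 0,"claw": 90},{"dx": 0,"dy": 0,"dz": -40,"yaw": 0,"claw": 90},{"dx": 0,"dy": 0,"dz": -50,"yaw": 0,"claw": 90},{"dx": 0,"dy": 0,"dz": -50,"yaw": 0,"claw": 90},{"dx": 0,"dy": 0,"dz": -50,"yaw": 0,"claw": 90}]'

```text
time_s: 13.85
eef_pos: [0.4965, 0.1282, 0.069]
tool_rot: [[0.978, 0.207, -0.0], [0.207, -0.978, -0.0], [-0.0, -0.0, -1.0]]
ft_force: [0.6, 0.2, 0.5]
finger_gap: 0.0897
grasp_force: 0.0
```

Run:
```python
from h import *
s=read_state();print(s['time_s'],s['eef_pos'],s['ft_force'],s['finger_gap'])
c=cam('wrist','w8.png')
# board far end + sides at z=.044
hsv=cv2.cvtColor(c['image'],cv2.COLOR_RGB2HSV).astype(int)
m=((hsv[...,1]>60)&(hsv[...,2]>110)&(hsv[...,0]>10)&(hsv[...,0]<35))
m[:, :150]=0;m[:,480:]=0;m[275:]=0
k=max(cv2.findContours(m.astype(np.uint8),0,cv2.CHAIN_APPROX_NONE)[0],key=cv2.contourArea).reshape(-1,2)
P=np.array([ray(c,u,v,.044)[:2] for u,v in k],np.float32)
R=np.array([[np.cos(AS),np.sin(AS)],[-np.sin(AS),np.cos(AS)]])
Q=(P-S)@R.T
print('board in slab frame x max',Q[:,0].max(),'y',Q[:,1].min(),Q[:,1].max(),cv2.minAreaRect(P))
x=np.percentile(Q[:,0],99)-.055;y=(Q[:,1].min()+Q[:,1].max())/2;print(x,y)
go(sp(x,y,.0365),AS)
```

```text
13.85 [0.49648037 0.12815288 0.06898839] [0.64494887 0.24013999 0.47294033] 0.08974782823682091
board in slab frame x max -0.03454712464952808 y -0.02246851249407723 0.028982866731359896 ((0.5347117781639099, 0.1373252272605896), (0.07445991039276123, 0.05104341730475426), 11.592486381530762)
-0.08955040853445012 0.003257177118641333
go [21.8 -1.  32.1] yaw -0.1 n 0.8
```

View pics/w8.png

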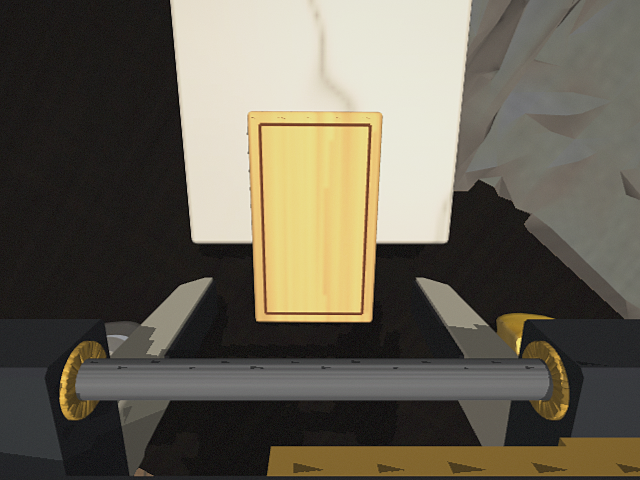

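The board rests stably on the slab: far edge at row 112 (columns 248–382), near edge at row 321 (columns 257–372). The slab's near edge is at row 242 (columns 192–448). My colour mask missed the pale border, so I'll use these corners instead.

Run:
```python
from h import *
c=cam('wrist')
P=np.array([ray(c,u,v,.044)[:2] for u,v in((248,112),(382,112),(372,320),(257,320))])
B=P.mean(0);print(B,cv2.minAreaRect(P.astype(np.float32)))
e=np.array([ray(c,u,v,.034)[:2] for u,v in((192,242),(448,242))])
print('slab c',e.mean(0)+.095*np.array([np.cos(AS),np.sin(AS)]),'w',np.linalg.norm(e[0]-e[1]),'ang',np.degrees(np.arctan2(*(e[0]-e[1])[::-1]))-90)
go([*B,.0365],AS)
```

```text
[0.52458455 0.13492755] ((0.5245879888534546, 0.1349031925201416), (0.10685130208730698, 0.061996929347515106), 11.851211547851562)
slab c [0.60581752 0.14930986] w 0.13668858935705056 ang 11.924506238053496
go [29.4 -0.8 31.9] yaw -0.1 n 0.9
```

Call:
step_arm --rows '[{"dx": 15,"dy": -1,"dz": 0,"yaw": 0,"claw": 90},{"dx": 29,"dy": -1,"dz": 0,"yaw": 0,"claw": 90},{"dx": 29,"dy": -1,"dz": 10,"yaw": 0,"claw": 90},{"dx": 29,"dy": -1,"dz": 22,"yaw": 0,"claw": 90},{"dx": 29,"dy": -1,"dz": 29,"yaw": 0,"claw": 90},{"dx": 29,"dy": -1,"dz": 32,"yaw": 0,"claw": 90},{"dx": 29,"dy": -1,"dz": 32,"yaw": 0,"claw": 90},{"dx": 29,"dy": -1,"dz": 32,"yaw": 0,"claw": 90}]'

```text
time_s: 14.75
eef_pos: [0.5249, 0.1353, 0.0374]
tool_rot: [[0.978, 0.207, -0.0], [0.207, -0.978, 0.0], [-0.0, -0.0, -1.0]]
ft_force: [0.6, 0.6, 0.8]
finger_gap: 0.0904
grasp_force: 0.0
```

Call:
step_arm --rows '[{"dx": 0,"dy": 0,"dz": 0.7,"yaw": 0,"claw": 66},{"dx": 0,"dy": 0,"dz": 0.7,"yaw": 0,"claw": 66},{"dx": 0,"dy": 0,"dz": 0.7,"yaw": 0,"claw": 66},{"dx": 0,"dy": 0,"dz": 0.7,"yaw": 0,"claw": 60},{"dx": 0,"dy": 0,"dz": 0.7,"yaw": 0,"claw": 50},{"dx": 0,"dy": 0,"dz": 0.7,"yaw": 0,"claw": 50},{"dx": 0,"dy": 0,"dz": 0.7,"yaw": 0,"claw": 50}]' --grip_force 15

```text
time_s: 15.45
eef_pos: [0.5251, 0.1352, 0.0369]
tool_rot: [[0.978, 0.207, 0.0], [0.207, -0.978, 0.0], [0.0, -0.0, -1.0]]
ft_force: [-0.3, -0.4, 1.8]
finger_gap: 0.0639
grasp_force: 15.0
```

Call:
step_arm --rows '[{"dx": 0,"dy": 0,"dz": -3,"yaw": 0,"claw": 50},{"dx": 0,"dy": 0,"dz": -8,"yaw": 0,"claw": 50},{"dx": 0,"dy": 0,"dz": -12,"yaw": 0,"claw": 50},{"dx": 0,"dy": 0,"dz": -12,"yaw": 0,"claw": 50}]'

```text
time_s: 15.85
eef_pos: [0.5255, 0.1354, 0.0494]
tool_rot: [[0.978, 0.207, 0.001], [0.207, -0.978, 0.0], [0.001, -0.0, -1.0]]
ft_force: [0.2, -1.0, 0.5]
finger_gap: 0.0643
grasp_force: 15.0
```

Run:
```python
from h import *
s=read_state();print(s['time_s'],s['eef_pos'],s['ft_force'],s['finger_gap'],s['grasp_force'])
S=np.array([.6057,.1492]);go([*S,.0368],AS)
```

```text
15.85 [0.52545482 0.13536723 0.04935541] [ 0.16760481 -0.96800391  0.53096451] 0.06432342285031369 14.998369663953781
go [81.4  3.1 12.7] yaw -0.1 n 1.6
```

Call:
step_arm --rows '[{"dx": 10,"dy": 1,"dz": 0,"yaw": 0,"claw": 50},{"dx": 30,"dy": 2,"dz": 0,"yaw": 0,"claw": 50},{"dx": 50,"dy": 3,"dz": 0,"yaw": 0,"claw": 50},{"dx": 70,"dy": 3,"dz": 0,"yaw": 0,"claw": 50},{"dx": 81,"dy": 3,"dz": 0,"yaw": 0,"claw": 50},{"dx": 81,"dy": 3,"dz": 3,"yaw": 0,"claw": 50},{"dx": 81,"dy": 3,"dz": 7,"yaw": 0,"claw": 50},{"dx": 81,"dy": 3,"dz": 10,"yaw": 0,"claw": 50},{"dx": 81,"dy": 3,"dz": 11.5,"yaw": 0,"claw": 50},{"dx": 81,"dy": 3,"dz": 12.3,"yaw": 0,"claw": 50},{"dx": 81,"dy": 3,"dz": 12.8,"yaw": 0,"claw": 50},{"dx": 81,"dy": 3,"dz": 12.8,"yaw": 0,"claw": 50}]'

```text
time_s: 17.05
eef_pos: [0.6048, 0.1491, 0.0369]
tool_rot: [[0.978, 0.207, 0.001], [0.207, -0.978, 0.0], [0.001, -0.0, -1.0]]
ft_force: [-1.4, -0.1, 5.7]
finger_gap: 0.0638
grasp_force: 15.0
```

Run:
```python
from h import *
s=read_state();print(s['time_s'],s['eef_pos'],s['ft_force'],s['finger_gap'],s['grasp_force'])
```

```text
17.05 [0.60483435 0.14907434 0.03689574] [-1.40413522 -0.10354842  5.71873747] 0.06379327368447071 14.999209195375443
```

The board is on the slab and still held. I'll hold briefly, release, and lift away.

Call:
step_arm --rows '[{"dx": 0,"dy": 0,"dz": 0,"yaw": 0,"claw": 50},{"dx": 0,"dy": 0,"dz": 0,"yaw": 0,"claw": 50},{"dx": 0,"dy": 0,"dz": 0,"yaw": 0,"claw": 67},{"dx": 0,"dy": 0,"dz": -0.5,"yaw": 0,"claw": 75},{"dx": 0,"dy": 0,"dz": -0.5,"yaw": 0,"claw": 90},{"dx": 0,"dy": 0,"dz": -0.5,"yaw": 0,"claw": 90},{"dx": 0,"dy": 0,"dz": -0.5,"yaw": 0,"claw": 90},{"dx": 0,"dy": 0,"dz": -10,"yaw": 0,"claw": 90},{"dx": 0,"dy": 0,"dz": -40,"yaw": 0,"claw": 90},{"dx": 0,"dy": 0,"dz": -80,"yaw": 0,"claw": 90},{"dx": -40,"dy": 0,"dz": -120,"yaw": 0,"claw": 90},{"dx": -60,"dy": 0,"dz": -150,"yaw": 0,"claw": 90}]'

```text
time_s: 18.25
eef_pos: [0.5449, 0.1364, 0.1878]
tool_rot: [[0.978, 0.207, 0.0], [0.207, -0.978, 0.0], [0.0, -0.0, -1.0]]
ft_force: [0.2, 0.2, 0.7]
finger_gap: 0.0899
grasp_force: 0.0
```

Call:
step_arm --rows '[{"dx": 0,"dy": 0,"dz": 0,"yaw": 0,"claw": 90},{"dx": 0,"dy": 0,"dz": 0,"yaw": 0,"claw": 90},{"dx": 0,"dy": 0,"dz": 0,"yaw": 0,"claw": 90},{"dx": 0,"dy": 0,"dz": 0,"yaw": 0,"claw": 90}]'

```text
time_s: 18.65
eef_pos: [0.546, 0.1366, 0.1844]
tool_rot: [[0.978, 0.207, -0.002], [0.207, -0.978, -0.001], [-0.002, 0.0, -1.0]]
ft_force: [0.2, 0.6, -0.4]
finger_gap: 0.0899
grasp_force: 0.0
```

Run:
```python
from h import *
s=read_state();print(s['time_s'],s['eef_pos'],s['ft_force'])
c=cam('wrist');d=cam('side')
cv2.imwrite('pics/end.png',np.hstack([cv2.resize(c['image'],(400,300))[:,:,::-1],cv2.resize(d['image'][180:360,230:470],(400,300))[:,:,::-1]]))
```

```text
18.65 [0.54596435 0.13655335 0.18442845] [ 0.21633349  0.5546911  -0.43673521]
```

View pics/end.png

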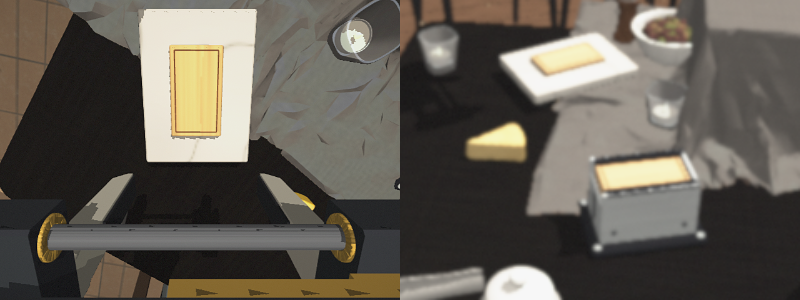

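The picture shows the board flat in the middle of the slab (board at (196,91), slab at (196,86) in the left half) and aligned with it. The dispenser is refilled to its rails, and the bystanders are where they were.

```bash
python3 -c "
from cell import sign_off
print(sign_off())"
```

```text
the job is handed in; nothing more can be done
None
```

I handed the job in at about 18.7 s: the top board lies flat, centred and aligned on the slab, and the next board has risen under the rails. The last picture shows the tea lights and cheese undisturbed; no verdict was returned.

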